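# Roll the sawn tube up to the index pins

## Task

With the fingertips pressing on the top of the round steel tube, roll it along the two rails until it lies squarely between the pair of index pins, its axis in line with both, and leave it there at rest. Keep the fingers on its top, never down beside it; do not pinch, lift or carry it, and leave the square tube, the spanner and the bottle where they are.

Things in the scene. Friction and masses are not known exactly. Their poses are not given: they have to be found in the camera images.
- tube: round steel tube, diameter 50 mm, length 160, 0.4 to 0.75 kg, dark bores, dark weld seam along it, lying across both rails. Origin: middle of its axis, 55 above the bench; top at 80. x along its length; y, z turn with it (seam = +z, up at the start). A non-slipping finger on top goes twice as far as the axis; slight rolling drag, stays when let go. Starts 70 to 105 to either side of the pins.
- pins: two aluminium index posts fixed to the base plate, past the tube's ends, each with a conical pin pointing inwards at the tube's axis height. Origin: midway between them, at bench height; x from pin to pin, y along the rails. Posts at x = +-107 to 121 mm, 16 wide, 65 high (screw head to 71); pin points at x = +-90, 55 above the bench. Tube in line = its axis over this x axis, midway between pins.
- rails: fixed runway: green base plate 250 mm (x) by 360 mm (y), 10 thick, with two level steel rails along y at x = +-50 mm, 14 wide, tops 30 mm above the bench, and a dark stop bar across each end (top 38 mm above the bench, inner face 168 mm from the middle). Origin: middle of the base plate at bench height.
- square_tube: loose square steel tube 50 by 50 by 160 mm lying across the rails on the other side of the pins from the round tube, 70 to 105 mm from the pins; to be left alone. Origin: its centre, 55 mm above the bench; x along its length.
- spanner: loose steel spanner about 180 mm long lying on the bench to the left of the runway; to be left alone.
- oil_bottle: white oil bottle, 60 mm in diameter, 150 mm tall, standing on the bench to the right of the runway; to be left alone. Origin: centre of its underside.
There are look-alikes about, which are no part of the job. What is shaped like the tube but brown is not meant.

How it is judged:
On the way:
1. the tube has rolled (not slid) through more than 75 degrees, still lying on the rails (angle between tube's own z axis and vertical above 1.3 rad and height (world z) of tube below 0.059 m), for 0.1 s.
At the end, for the whole second after the job is handed in: the tube lies at rest on both rails, its axis within 8 mm of the line between the pins (along the rails) and within 5 degrees of it, not shifted endways by more than 12 mm from midway between the pins, and has got there by rolling (its seam is turned well away from the top) (all of step 1 and y of tube in the frame of pins between -0.008 and 0.008 m and x of tube in the frame of pins between -0.012 and 0.012 m and angle between the x axis of tube and the x axis of pins, either way round below 0.09 rad and height (world z) of tube above 0.051 m and linear speed of tube below 0.01 m/s and angular speed of tube below 0.3 rad/s); the robot touches nothing.
It fails at once if the tube is lifted off the rails (height (world z) of tube above 0.062 m).
It fails at once if the fingers touch the tube from beside it or pinch it (grasp point below its top) (contact force between the fingers and tube above 0.5 N and height (world z) of the grasp point below 0.082 m).
It fails at once if the square tube is disturbed (distance of square_tube from where it was at the start of the episode above 0.008 m).
It fails at once if the spanner is disturbed (distance of spanner from where it was at the start of the episode above 0.015 m).
It fails at once if the bottle is disturbed (distance of oil_bottle from where it was at the start of the episode above 0.015 m or angle between oil_bottle's own z axis and vertical above 0.3 rad).
It also fails if it takes over 51 s, if anything falls off the work surface, if the arm or the gripper's body presses on something with over 40 N, if the wrist force passes 120 N, or if a joint passes its speed limit or range.

## Robot

A 6-joint arm with a two-finger parallel gripper is mounted at the origin on the work surface. World frame = base frame: x ahead of the robot, y to its left, z up, the work surface at z = 0. Lengths are in m, angles in rad, forces in N, time in s.
With the tool pointing down it reaches from about 0.3 to 0.825 m from the base axis. Payload 5.4 kg.
Tool frame: the origin (TCP) lies midway between the tips of the shut fingers; the grasp point (between the pads) lies 19 mm behind it; z points along the fingers, y is the line along which they close (so a half turn about z gives the same grasp; the last joint's range is limited). The gripper opens to 92 mm and grips with 3 to 60 N. Pads are 20 mm wide; open, the fingers measure 128 mm over their backs; the gripper's body (75 mm by 189 mm) begins 69 mm behind the grasp point.
Start: joints at [-1.416, 0.158, 1.597, -0, 1.386, -0.21], TCP at [0.205, -0.537, 0.215] pointing down, gripper open.
Joint ranges: [-2.91, 2.91], [-0.94, 2.29], [0.18, 2.7], [-1.29, 4.43], [0.17, 2.64], [-3, 3]. Speed limits (rad/s): [2.57, 2.57, 3.14, 3.14, 3.14, 3.14].

## Interface

Orientations are given as a rotation vector (axis times angle).
In Python, from plant import robot gives the robot as it stands. The module is installed in compiled form; this text tells all that it offers. Calls block until the motion is done:
- robot.move_to(position, orientation): joint-space move of the TCP to a pose.
- robot.move_linear(position, v=0.15, ori=None): straight line of the TCP; ori=None keeps the orientation; v is the mean speed in m/s.
- robot.movej(angles): joint-space move.
- robot.gripper_to(opening): finger opening in m; the grip force is fixed at half the most; returns when the fingers have stopped.
- robot.sleep(seconds).
- robot.solve_ik(position, orientation): joint angles nearest the present ones, or None.
- robot.read_state(): the state.
- robot.get_image(name): name is "scene" or "top" or "wrist"; returns a dict with "image" (480x640x3 uint8, red, green, blue), "camera_matrix" (3x3 intrinsics, pixels), "cam_to_world" (4x4, takes a point from camera to world coordinates); the wrist camera has in their place "T_tool_cam" (4x4, takes a point from camera to tool coordinates, whose origin is the TCP and whose axes are the flange's). Camera axes: x right, y up, looking along -z (the intrinsics and any distortion apply to the point x, -y, -z); pixel columns grow to the right and rows downward; lengths in m; the calibration is good to about 2 mm. A picture is of the moment at which its call begins: read the wrist's pose just before it. There is no depth.
A pose or a line that the arm cannot do raises robot.MotionError and nothing moves.
- robot.job_done(): hands the job in; it is judged then, once.
The state is a dict: "clock": time; "joint_pos": joint angles; "joint_velocities": joint speeds; "effort": joint torques, N m; "tcp_pos": TCP position; "tool_rot": TCP orientation; "force": force on the tool from outside, world axes, zero at the start; "wrist_torque": the same for the moment, N m; "finger_gap": finger opening in m; "grasp_force": force on a finger pad.
Only numpy, scipy, OpenCV 4.12 (cv2) and the standard library are available. Lean on these libraries where they do the work, as an engineer would, in place of code of your own. Each camera call takes 0.05 s, during which the arm holds its last target. There are 200 camera calls.

## Working session

There is one attempt and no reset: what is moved stays moved. The work goes in short steps, each a Python script; the robot and the scene stay as the last script left them, time stands still between calls to the robot, and variables do not carry over. Pictures are saved under pics/ and viewed, at most 10 in all, crops included, and the job is handed in when it is done.

```bash
mkdir -p pics; python3 - <<'E'
from plant import robot
import cv2,numpy as np
s=robot.read_state();print(s['clock'],s['tcp_pos'],s['tool_rot'],s['finger_gap'],s['force'])
for n in("top","scene"):
    d=robot.get_image(n);cv2.imwrite(f"pics/{n}0.png",d["image"][:,:,::-1])
    np.savez(f"{n}0.npz",**{k:v for k,v in d.items() if v is not None});print(n,d.keys());print(d["camera_matrix"],d["cam_to_world"])
E
```

```text
0.0 [ 0.20499714 -0.53654017  0.21364122] [-3.08765208e+00 -5.69476159e-01 -3.91809373e-05] 0.09145369200943922 [-0.24096632  0.2627464  -0.05920677]
top dict_keys(['image', 'camera_matrix', 'cam_to_world'])
[[482.94826343   0.         320.91207375]
 [  0.         482.94826343 247.22002342]
 [  0.           0.           1.        ]] [[ 0.00431191  0.99367422 -0.1122183   0.48299612]
 [-0.99987635  0.00598125  0.01454338  0.00114724]
 [ 0.01512259  0.11214171  0.99357715  1.12191939]
 [ 0.          0.          0.          1.        ]]
scene dict_keys(['image', 'camera_matrix', 'cam_to_world'])
[[464.06529853   0.         320.56339692]
 [  0.         464.06529853 244.22715456]
 [  0.           0.           1.        ]] [[ 0.03398269 -0.55774306  0.8293177   1.45883541]
 [ 0.99942121  0.02025693 -0.02732953 -0.03013392]
 [-0.00155657  0.82976643  0.55810863  0.66506282]
 [ 0.          0.          0.          1.        ]]
```

View pics/top0.png

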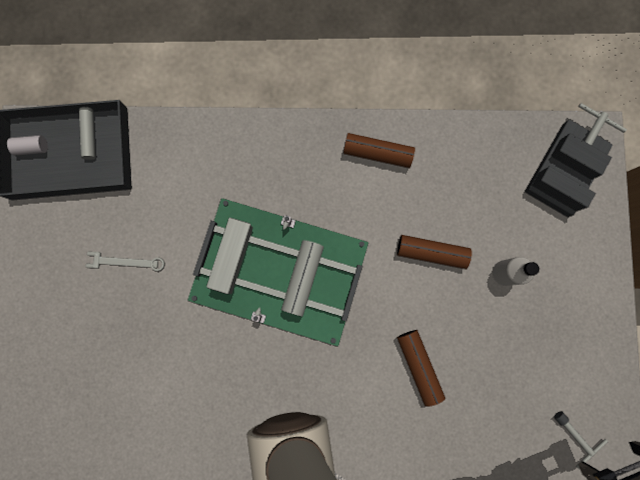

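View pics/scene0.png

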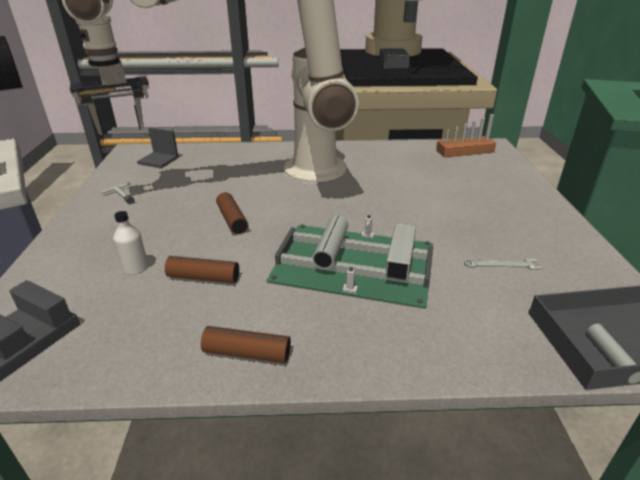

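The top view shows these candidates:
- The grey tube with a dark seam lies across the rails at (302,278).
- Three brown look-alikes are at (379,150), (434,252) and (421,368).
- A grey one is in the tray at (87,133), off the rails.
- The square tube is at (230,257).
- The posts are at about (288,222) and (258,317).

The one at (302,278) fits: round, grey, seamed and on the rails. I'll confirm it in a crop and measure.

```bash
cat > h.py <<'E'
import cv2,numpy as np
def ray(d,uv,z):
    K,T=d["camera_matrix"],d["cam_to_world"]
    uv=np.atleast_2d(np.asarray(uv,float))
    r=np.c_[(uv[:,0]-K[0,2])/K[0,0],-(uv[:,1]-K[1,2])/K[1,1],-np.ones(len(uv))]@T[:3,:3].T
    return T[:3,3]+r*((z-T[2,3])/r[:,2])[:,None]
def green(im):
    h=cv2.cvtColor(im,cv2.COLOR_RGB2HSV)
    m=cv2.inRange(h,(60,80,30),(95,255,255)); return m
E
python3 - <<'E'
from h import *
d=dict(np.load("top0.npz"));im=d["image"]
m=green(im);m[:150]=0;m[400:]=0
n,l,st,_=cv2.connectedComponentsWithStats(m)
m=cv2.morphologyEx(m,cv2.MORPH_OPEN,np.ones((2,2)))
p=cv2.findNonZero(m)
# plate side lines via rays at z=.01 and minAreaRect in world
w=ray(d,p[:,0,:],.010)[:,:2].astype(np.float32)
r=cv2.minAreaRect(w*1000);print("plate rect mm",r)
x,y,ww,hh=180,190,200,165
c=cv2.resize(im[y:y+hh,x:x+ww],None,fx=4,fy=4,interpolation=cv2.INTER_CUBIC)[:600]
cv2.imwrite("pics/crop0.png",c[:,:,::-1])
E
```

```text
plate rect mm ((551.2308349609375, 80.04086303710938), (356.4298400878906, 248.12469482421875), 73.50080871582031)
```

View pics/crop0.png

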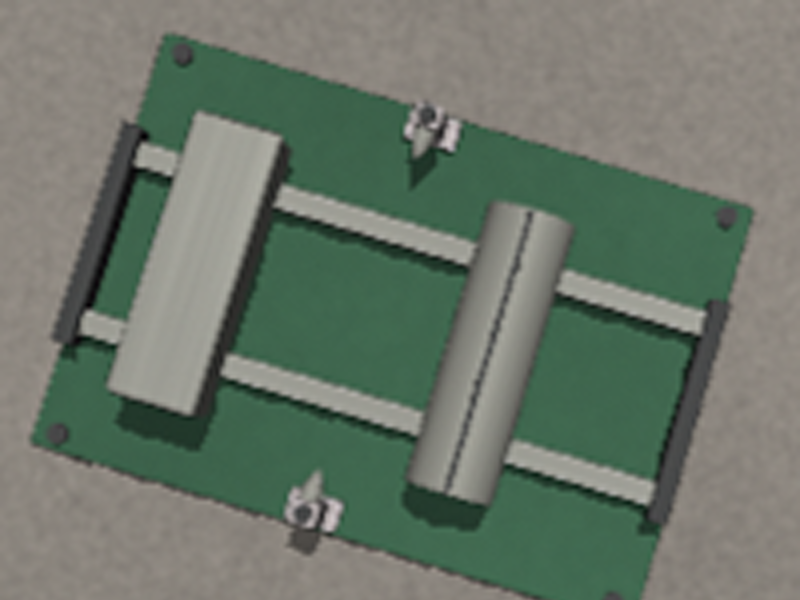

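The crop confirms it: round grey tube with a dark seam at crop (490,350), on the rails. The square tube is at (197,262). The screw heads are at (430,115) and (303,513), and the pin tips at about (417,155) and (318,473). Next I turn these into positions and take a closer wrist view.

```bash
python3 - <<'E'
from h import *
from plant import robot
from scipy.spatial.transform import Rotation as R
d=dict(np.load("top0.npz"))
f=lambda c:np.array(c)/4+[180,190]
for n,c,z in(("screws",[(430,115),(303,513)],.071),("tips",[(417,155),(318,473)],.055),("seam",[(530,212),(447,490)],.08),("sqtop",[(200,112),(286,142),(194,415),(108,388)],.08)):
    p=ray(d,f(c),z)[:,:2]; e=p[0]-p[1]
    print(n,p.mean(0),np.linalg.norm(e),np.degrees(np.arctan2(e[1],e[0])))
# tool yaw options: tool y along rails
a=np.radians(73.5)
for s in(1,-1):
    y=s*np.array([np.cos(a),np.sin(a),0]);z=np.array([0,0,-1.]);x=np.cross(y,z)
    ori=R.from_matrix(np.c_[x,y,z]).as_rotvec()
    for p in([.53,.06,.3],[.55,.08,.08],[.52,-.02,.08]):
        print(s,ori,robot.solve_ik(p,ori))
print(robot.get_image("wrist")["T_tool_cam"])
E
```

```text
screws [0.55575664 0.09242346] 0.2268710146558381 -16.8024803530292
tips [0.55638612 0.09341347] 0.1836268466265526 -16.399001971291472
seam [0.53485854 0.02591354] 0.15602331197979138 -16.148247238138094
sqtop [0.58088133 0.18370338] 0.04982374169208779 70.99891860703545
1 [0.45079537 3.10908153 0.        ] [-1.14000467e-01  5.45042010e-03  1.59215213e+00 -4.44089210e-16
  1.54399010e+00 -1.39681747e+00]
1 [0.45079537 3.10908153 0.        ] [-7.29976336e-02  2.52726935e-01  1.76945352e+00 -4.44089210e-16
  1.11941220e+00 -1.35581463e+00]
1 [0.45079537 3.10908153 0.        ] [-2.70938061e-01  1.67578320e-01  1.87002223e+00 -4.44089210e-16
  1.10399211e+00 -1.55375506e+00]
-1 [ 3.10908153 -0.45079537  0.        ] [-1.14000467e-01  5.45042010e-03  1.59215213e+00 -4.44089210e-16
  1.54399010e+00  1.74477519e+00]
-1 [ 3.10908153 -0.45079537  0.        ] [-7.29976336e-02  2.52726935e-01  1.76945352e+00 -4.44089210e-16
  1.11941220e+00  1.78577802e+00]
-1 [ 3.10908153 -0.45079537  0.        ] [-2.70938061e-01  1.67578320e-01  1.87002223e+00 -4.44089210e-16
  1.10399211e+00  1.58783759e+00]
[[ 4.11289170e-04  9.69696305e-01  2.44313132e-01  6.85291922e-02]
 [ 9.99999553e-01 -1.90822831e-04 -9.26060703e-04  7.68333746e-04]
 [-8.51377119e-04  2.44313404e-01 -9.69695950e-01 -1.69359950e-01]
 [ 0.00000000e+00  0.00000000e+00  0.00000000e+00  1.00000000e+00]]
```

```bash
cat >> h.py <<'E'
from scipy.spatial.transform import Rotation as R
a=np.radians(73.6)
U=np.array([np.cos(a),np.sin(a),0]);X=np.array([np.sin(a),-np.cos(a),0])  # along rails, along tube
ORI=R.from_matrix(np.c_[-X,U,[0,0,-1.]]).as_rotvec()
PIN=np.array([.556,.093,0])
def wrist(robot,name):
    s=robot.read_state();d=robot.get_image("wrist")
    T=np.eye(4);T[:3,:3]=R.from_rotvec(s["tool_rot"]).as_matrix();T[:3,3]=s["tcp_pos"]
    d["cam_to_world"]=T@d.pop("T_tool_cam")
    cv2.imwrite(f"pics/{name}.png",d["image"][:,:,::-1]);np.savez(name+".npz",**d);return d
E
python3 - <<'E'
from h import *
from plant import robot
robot.gripper_to(0)
robot.move_to(PIN-.035*U+[0,0,.26],ORI)
d=wrist(robot,"w1");s=robot.read_state();print(s["clock"],s["tcp_pos"],s["finger_gap"],s["force"],d["camera_matrix"],d.keys())
E
```

```text
3.9917 [0.54620556 0.05864327 0.25989072] 0.0006028076364452754 [-0.3787815  -0.68964898 -0.66035905] [[378.2575908    0.         321.90506687]
 [  0.         378.2575908  239.56168108]
 [  0.           0.           1.        ]] dict_keys(['image', 'camera_matrix', 'cam_to_world'])
```

View pics/w1.png

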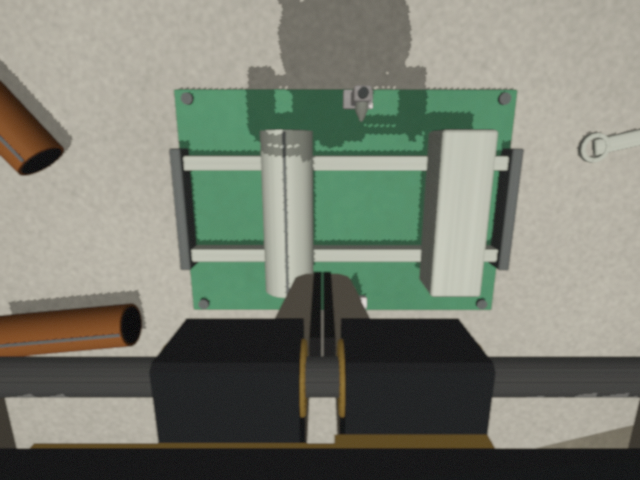

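The wrist view shows the tube with its seam running from (285,131) to (286,295). The far pin tip is at (361,119) and its screw at (362,93), with the square tube at (462,212). The near pin is hidden by the gripper.

```bash
python3 - <<'E'
from h import *
d=dict(np.load("w1.npz"))
def q(n,c,z):
    p=ray(d,c,z)-PIN; print(n,"u,x mm:",np.round(1000*np.c_[p@U,p@X],1).tolist())
q("tip",[(361,119)],.055);q("screw",[(362,93)],.071)
q("seam",[(285,131),(286,295)],.08)
q("rail far edge",[(185,157),(425,157)],.03)
q("near rail",[(192,249),(420,249)],.03)
q("plate corners",[(177,90),(516,90),(491,309),(195,310)],.01)
q("sq top",[(444,130),(497,131),(484,296),(434,295)],.08)
d=dict(np.load("top0.npz"))
f=lambda c:np.array(c)/4+[180,190]
q("T screws",f([(430,115),(303,513)]),.071);q("T tips",f([(417,155),(318,473)]),.055);q("T seam",f([(530,212),(447,490)]),.08)
E
```

```text
tip u,x mm: [[0.5, -90.2]]
screw u,x mm: [[-0.7, -111.3]]
seam u,x mm: [[-69.1, -78.6], [-72.1, 77.5]]
rail far edge u,x mm: [[-177.7, -54.4], [70.0, -54.2]]
near rail u,x mm: [[-178.9, 44.2], [71.0, 44.4]]
plate corners u,x mm: [[-186.9, -121.8], [165.3, -121.4], [166.3, 124.9], [-189.0, 125.9]]
sq top u,x mm: [[72.0, -79.3], [119.1, -78.4], [124.0, 78.7], [74.4, 77.6]]
T screws u,x mm: [[-1.4, 113.4], [0.2, -113.5]]
T tips u,x mm: [[0.5, 92.1], [0.5, -91.6]]
T seam u,x mm: [[-70.0, 76.7], [-70.7, -79.4]]
```

```bash
cat >> h.py <<'E'
OR2=R.from_matrix(np.c_[U,X,[0,0,-1.]]).as_rotvec()   # fingers open along the tube, camera on +U side
F0=None
def stroke(robot,u,adv,fz=6.,x=0.):
    """u: tube axis now; adv: wanted advance. Finger goes u-adv/2 -> u+3adv/2"""
    P=lambda uu,z:PIN+uu*U+x*X+[0,0,z]
    u0=u-adv/2
    robot.move_linear(P(u0,.092),.15,OR2); robot.sleep(.1)
    f0=robot.read_state()["force"][2]; z=.083
    while z>.072:
        robot.move_linear(P(u0,z),.02)
        f=robot.read_state()["force"][2]-f0
        if f>fz: break
        z-=.0006
    else: raise SystemExit("no contact")
    robot.move_linear(P(u0+2*adv,z),.05); robot.sleep(.1)
    s=robot.read_state(); g=s["force"].copy();g[2]-=f0
    print("z %.4f press %.1f end F"%(z,f),np.round(g,1),"tcp",np.round(s["tcp_pos"],4))
    robot.move_linear(P(u0+2*adv,.092),.08)
    return z
E
python3 - <<'E'
from h import *
from plant import robot
for o in(OR2,):
    print(robot.solve_ik(PIN-.07*U+[0,0,.12],o))
robot.gripper_to(.04)
robot.move_to(PIN-.075*U+[0,0,.12],OR2)
stroke(robot,-.0705,.014)
s=robot.read_state();robot.move_linear(s["tcp_pos"]+[0,0,.10],.15)
wrist(robot,"w2");print(robot.read_state()["clock"])
E
```

```text
[-0.17707041  0.15375367  1.79751     0.          1.19032899  0.10916359]
z 0.0794 press 6.9 end F [-2.5  0.7  5.6] tcp [0.5423 0.0457 0.0802]
10.5833
```

View pics/w2.png

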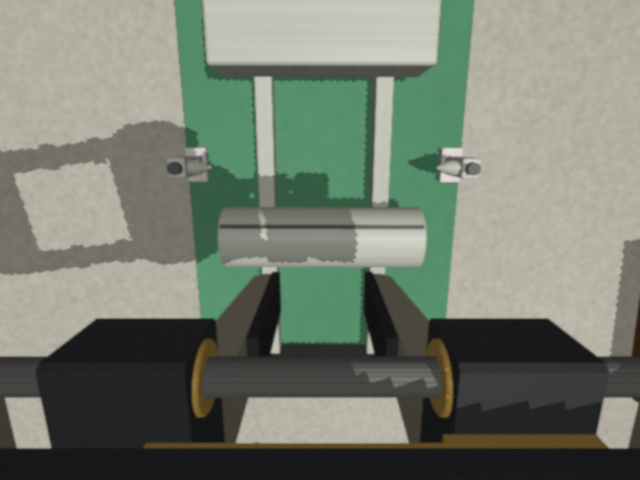

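The tube now lies at rows 208 to 266 with its seam at row 227, so it rolled. The pin tips are at about (207,167) and (443,168), both clear to see.

```bash
cat >> h.py <<'E'
def axis(d,c,r1,r2):
    C=d["cam_to_world"][:3,3]; v=[]
    for r in(r1,r2):
        w=ray(d,[(c,r)],0)[0]-C; v.append(w/np.linalg.norm(w))
    b=v[0]+v[1]; p=C+b*(.055-C[2])/b[2]-PIN
    return np.round(1000*np.array([p@U,p@X]),1)
def pix(d,c,z):
    p=ray(d,c,z)-PIN; return np.round(1000*np.c_[p@U,p@X],1).tolist()
E
python3 - <<'E'
from h import *
d=dict(np.load("w2.npz"))
print(axis(d,235,208,266),axis(d,410,208,266),"tips",pix(d,[(207,167),(443,168)],.055),"screws",pix(d,[(176,168),(473,168)],.071),"ends",pix(d,[(219,236),(426,236)],.055), "seam",pix(d,[(222,227),(424,227)],.078))
E
```

```text
[-56.9 -72. ] [-56.9  73.8] tips [[0.4, -91.0], [-0.3, 96.8]] screws [[0.6, -109.7], [0.7, 114.4]] ends [[-56.1, -85.2], [-56.0, 87.1]] seam [[-43.4, -76.0], [-43.3, 78.5]]
```

```bash
python3 - <<'E'
from h import *
from plant import robot
u=-.0569
for i in range(3):
    stroke(robot,u,.0143); u+=.0141
s=robot.read_state();robot.move_linear(PIN-.045*U+[0,0,.19],.2)
wrist(robot,"w3");print(robot.read_state()["clock"])
E
```

```text
z 0.0788 press 8.9 end F [-3.   1.9  9.2] tcp [0.5464 0.0593 0.0801]
z 0.0794 press 6.9 end F [-1.8  1.2  5.6] tcp [0.5503 0.0728 0.0802]
z 0.0794 press 6.3 end F [-2.8  0.7  6. ] tcp [0.5543 0.0863 0.0802]
22.8917
```

View pics/w3.png

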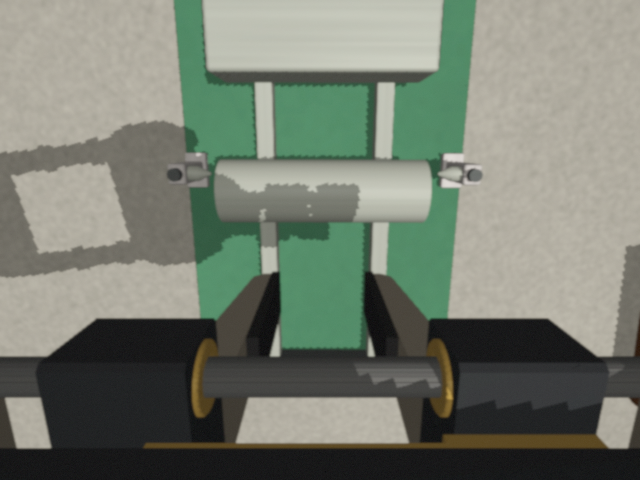

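The tube is now at rows 159 to 221. The pin tips are at about (209,174) and (441,174), so about one stroke is left. I measure the remainder and roll it.

```bash
python3 - <<'E'
from h import *
from plant import robot
d=dict(np.load("w3.npz"))
A,B=axis(d,230,159,221),axis(d,415,159,221)
t=pix(d,[(209,174),(441,174)],.055);sc=pix(d,[(175,174),(475,174)],.071);print(A,B,t,sc)
tgt=np.mean([t[0][0],t[1][0],sc[0][0],sc[1][0]])*1e-3
u=(A[0]+B[0])/2e3; adv=tgt-u; print(u,tgt,adv)
assert .008<adv<.018
stroke(robot,u,adv)
robot.move_linear(PIN-.045*U+[0,0,.19],.2)
wrist(robot,"w4");print(robot.read_state()["clock"])
E
```

```text
[-13.1 -73.7] [-13.   74.3] [[-0.2, -89.6], [-0.1, 94.1]] [[1.0, -110.4], [1.1, 114.7]]
-0.01305 0.00045000000000000004 0.013500000000000002
z 0.0788 press 8.6 end F [-2.9  1.   8.8] tcp [0.5584 0.1003 0.0802]
28.0333
```

View pics/w4.png

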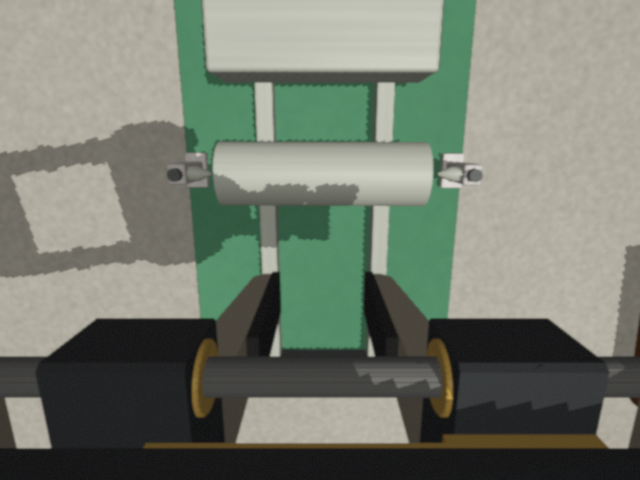

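The tube spans rows 142 to 205, centred on 173.5, and the pin tips are at row 174. Its ends are at columns 213 and 433 between tips at 209 and 441, so it is in line and about 2 mm off endways. I do a last numeric check and hand in.

```bash
python3 - <<'E'
from h import *
from plant import robot
d=dict(np.load("w4.npz"))
A,B=axis(d,230,142,205),axis(d,415,142,205);print(A,B)
if abs(A[0])<4 and abs(B[0])<4: print(robot.job_done())
print(robot.read_state()["clock"])
E
```

```text
[ -0.1 -73. ] [-0.  73.4]
the job is handed in; nothing more can be done
None
the job is handed in; nothing more can be done
```

The tube was rolled in five fingertip strokes to lie between the index pins, measured within about 1 mm of their line and about 2 mm off centre endways; the job was handed in at about 28 s, with no verdict returned.

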